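# Make up two kiln-furniture kits

## Task

Make up the two kiln-furniture kits from the loose stock: the tray with three compartments gets the left-hand angle, the round prop and the cross-shaped prop; the tray with two compartments gets the right-hand angle and the square prop. Each angle goes in the large compartment of its tray and the props in the smaller ones, one piece to a compartment, all standing upright on the tray floor, let go and at rest. Leave the small jar and the small clay cup that stand among the stock where they are.

Things in the scene. Friction and masses are not known exactly. Their poses are not given: they have to be found in the camera images.
- left_angle_c (a point): buff clay angle, L-shaped from above, 42 mm high, ~180 g, arms 22 mm thick, 75 and 50 mm long over the corner; studs on top. LEFT-HAND: seen from above, long arm pointing away from you, corner near you, the short arm points left. Point: middle of the long arm, half-way up; x along the long arm away from the corner, short arm to +y, z up. The piece spans x -37.5 to 37.5, y -11 to +39 mm from it.
- right_angle_c (a point): buff clay angle, L-shaped from above, 42 mm high, ~180 g, arms 22 mm thick, 75 and 50 mm long over the corner; studs on top. RIGHT-HAND: seen from above, long arm pointing away from you, corner near you, the short arm points right. Point: middle of the long arm, half-way up; x along the long arm away from the corner, short arm to -y, z up. The piece spans x -37.5 to 37.5, y -39 to +11 mm from it.
- round_prop_c (a point): fired buff-coloured clay prop, an upright cylinder 36 mm in diameter, 55 mm high, with a dark round spot (bore) on top; this point is its centre, half-way up, z up. About 100 g.
- square_prop_c (a point): fired buff-coloured clay prop, an upright square block 34 x 34 mm, 55 mm high, with a dark square spot on top; this point is its centre, half-way up, x and y along its sides, z up. About 100 g.
- cross_prop_c (a point): fired buff-coloured clay prop, an upright plus-shaped column: two ribs 40 mm long and 14 mm thick that cross at right angles, 55 mm high; this point is its centre, half-way up, x and y along the ribs, z up. About 90 g.
- tray_three: fixed plywood tray 190 x 128 mm; floor 5 mm thick, walls and dividers 4 mm thick, tops 12 mm above the table. Origin: centre of its underside; x lengthwise, z up. Divider at x = 23 mm; large compartment 112 x 120 mm (centre x -35, y 0 mm) and two small ones, 66 x 58 mm (centres x 58, y 31 and y -31 mm), parted by a second divider.
- tray_two: fixed plywood tray 190 x 128 mm; floor 5 mm thick, walls and dividers 4 mm thick, tops 12 mm above the table. Origin: centre of its underside; x lengthwise, z up. Divider at x = 23 mm; large compartment 112 x 120 mm (centre x -35, y 0 mm) and one smaller one, 66 x 120 mm (centre x 58, y 0 mm).
- jar_c (a point): bystander: small grey jar with a white cap, 40 mm in diameter, 50 mm high, loose; this point is its centre, half-way up. To be left alone.
- cup_c (a point): bystander: small open terracotta cup without handle, 44 mm in diameter, 40 mm high, loose; this point is on its axis, half-way up. To be left alone.
Mind the look-alikes: they are no part of the job. What is shaped like the part that bears round_prop_c but green is not meant. Leave any turquoise look-alike of the part that bears right_angle_c alone.

How it is judged:
At the end, for the whole second after the job is handed in: Each angle in the large compartment of its tray, each prop in a smaller compartment of its tray (round and cross in separate ones, either way round), anywhere and at any yaw there; all on the tray floor (height within 5 mm), upright within 0.12 rad, slower than 0.02 m/s (x of left_angle_c in the frame of tray_three between -0.084 and 0.014 m and y of left_angle_c in the frame of tray_three between -0.053 and 0.053 m and z of left_angle_c in the frame of tray_three between 0.021 and 0.031 m and x of right_angle_c in the frame of tray_two between -0.084 and 0.014 m and y of right_angle_c in the frame of tray_two between -0.053 and 0.053 m and z of right_angle_c in the frame of tray_two between 0.021 and 0.031 m and x of round_prop_c in the frame of tray_three between 0.03 and 0.086 m and y of round_prop_c in the frame of tray_three between -0.055 and 0.055 m and z of round_prop_c in the frame of tray_three between 0.0275 and 0.0375 m and x of cross_prop_c in the frame of tray_three between 0.03 and 0.086 m and y of cross_prop_c in the frame of tray_three between -0.055 and 0.055 m and z of cross_prop_c in the frame of tray_three between 0.0275 and 0.0375 m and x of square_prop_c in the frame of tray_two between 0.03 and 0.086 m and y of square_prop_c in the frame of tray_two between -0.055 and 0.055 m and z of square_prop_c in the frame of tray_two between 0.0275 and 0.0375 m and ((y of round_prop_c in the frame of tray_three above 0.01 m and y of cross_prop_c in the frame of tray_three below -0.01 m) or (y of cross_prop_c in the frame of tray_three above 0.01 m and y of round_prop_c in the frame of tray_three below -0.01 m)) and angle between each of left_angle_c, right_angle_c, round_prop_c, square_prop_c, cross_prop_c's own z axis and vertical below 0.12 rad and linear speed of each of left_angle, right_angle, round_prop, square_prop, cross_prop below 0.02 m/s); the robot touches nothing.
It fails at once if the jar is shoved more than 25 mm or knocked over (distance of jar_c from where it was at the start of the episode above 0.025 m or angle between jar_c's own z axis and vertical above 0.6 rad).
It fails at once if the cup is shoved more than 25 mm or knocked over (distance of cup_c from where it was at the start of the episode above 0.025 m or angle between cup_c's own z axis and vertical above 0.6 rad).
It also fails if it takes over 131 s, if anything falls off the work surface, if the arm or the gripper's body presses on something with over 40 N, if the wrist force passes 120 N, or if a joint passes its speed limit or range.

## Robot

A 6-joint arm with a two-finger parallel gripper is mounted at the origin on the work surface. World frame = base frame: x ahead of the robot, y to its left, z up, the work surface at z = 0. Lengths are in m, angles in rad, forces in N, time in s.
With the tool pointing down it reaches from about 0.275 to 0.825 m from the base axis. Payload 4.9 kg.
Tool frame: the origin (TCP) lies midway between the tips of the shut fingers; the grasp point (between the pads) lies 19 mm behind it; z points along the fingers, y is the direction in which the jaws open and shut (so a half turn about z gives the same grasp; the last joint's range is limited). The gripper opens to 85 mm and grips with 20 to 120 N. Pads are 22 mm wide; open, the fingers measure 114 mm over their backs; the gripper's body (76 mm by 85 mm) begins 54 mm behind the grasp point. The pads swing forward as they close: fully open they stand 13 mm farther back than shut.
Start: joints at [-1.241, 0.326, -0.193, 1.052, 0, 1.437], TCP at [0.246, -0.492, 0.231] pointing down, gripper open.
Joint ranges: [-2.65, 2.65], [-0.97, 1.79], [-1.3, 1.35], [-1.93, 2.1], [-1.47, 1.37], [-3.14, 3.14]. Speed limits (rad/s): [2.57, 2.57, 3.14, 3.14, 3.14, 3.14].

## Interface

Orientations are given as [roll, pitch, yaw] about the fixed x, y, z axes, in that order (R = Rz(yaw) Ry(pitch) Rx(roll)).
In Python, from bench import arm gives the robot as it stands. The module is installed in compiled form; this text tells all that it offers. Calls block until the motion is done:
- arm.movep(position, orientation): joint-space move of the TCP to a pose.
- arm.move_straight(position, attitude=None, feed=0.15, stop_force=None): straight line of the TCP; attitude=None keeps the orientation; feed is the mean speed in m/s. With stop_force (N) it stops when the force on the tool has changed by that much, and returns True; else False.
- arm.move_j(angles): joint-space move.
- arm.grip(opening): finger opening in m; the grip force is fixed at half the most; returns when the fingers have stopped.
- arm.pause(seconds).
- arm.solve_ik(position, orientation): joint angles nearest the present ones, or None.
- arm.snapshot(name): name is "scene" or "top"; returns the picture (420x560x3 uint8, red, green, blue); there is no depth.
- arm.camera_info(name): a dict with "intrinsics" (3x3 intrinsics, pixels), "R" (3x3) and "t" (3): a world point X has camera coordinates R X + t. Camera axes: x right, y down, z forward; pixel columns grow to the right and rows downward; lengths in m; the calibration is good to about 2 mm. A picture is of the moment at which its call begins. camera_info takes no time and is no camera call.
A pose or a line that the arm cannot do raises arm.PlanningError and nothing moves.
- arm.hand_in(): hands the job in, once; it reports no verdict.
Trained networks look in the newest picture that a camera, given by its name, has taken for a name from the list of things; names that differ only in an ending like _2 or _b are one class to them, and where a whole thing is asked for, a point or a joint stands for the part that bears it (a point fixed in the world has none). Each returns a list of dicts, best first, with "score" (0 to 1); they miss things now and then, are a little off and sometimes report something else, mostly with a low value. They report only what shows in the picture. A call takes as long as a camera call. They do not tell look-alikes from the thing itself.
- arm.regions_of(camera, target): "mask" (420x560 bool, what is visible of it) and "rect" ([centre column, centre row, width, height] in pixels, round what is visible of it).
- arm.mark_of(camera, target): "centre" ([column, row] in pixels: a listed point, or the origin of a listed thing).
Readings, each from a call of its own:
- arm.read_time_s(): time.
- arm.read_joint_pos(): joint angles.
- arm.read_joint_vel(): joint speeds.
- arm.read_joint_torque(): joint torques, N m.
- arm.read_tcp_pos(): TCP position.
- arm.read_tool_rot(): TCP orientation.
- arm.read_wrist_force(): force on the tool from outside, world axes, zero at the start.
- arm.read_ft_torque(): the same for the moment, N m.
- arm.read_opening(): finger opening in m.
Only numpy, scipy, OpenCV 4.12 (cv2) and the standard library are available. Lean on these libraries where they do the work, as an engineer would, in place of code of your own. Each camera call takes 0.05 s, during which the arm holds its last target.

## Working session

There is one attempt and no reset: what is moved stays moved. The work goes in short steps, each a Python script; the robot and the scene stay as the last script left them, time stands still between calls to the robot, and variables do not carry over. Pictures are saved under pics/ and viewed, and the job is handed in when it is done.

```bash
mkdir -p pics; python3 - <<'E'
from bench import arm
import cv2
for n in("scene","top"):
    im=arm.snapshot(n); cv2.imwrite(f"pics/{n}0.png",cv2.resize(im[:,:,::-1],(800,600),interpolation=cv2.INTER_CUBIC))
    c=arm.camera_info(n); print(n,c["intrinsics"],c["R"],c["t"])
    for k in ["left_angle_c","right_angle_c","round_prop_c","square_prop_c","cross_prop_c","tray_three","tray_two","jar_c","cup_c"]:
        print(k,[(round(d["score"],2),[round(float(v),1) for v in d["centre"]]) for d in arm.mark_of(n,k)])
print(arm.read_time_s(),arm.read_tool_rot())
E
```

```text
scene [[513.11972357   0.         284.69276666]
 [  0.         513.11972357 212.76604187]
 [  0.           0.           1.        ]] [[ 0.59261665  0.80536604 -0.0138221 ]
 [ 0.46557196 -0.35648649 -0.81003712]
 [-0.65730377  0.47360631 -0.58621567]] [-0.30765139 -0.20884432  1.58054017]
left_angle_c [(0.91, [254.1, 291.7])]
right_angle_c [(0.96, [305.8, 239.3]), (0.86, [439.7, 221.1]), (0.6, [270.5, 172.3])]
round_prop_c [(0.81, [257.9, 202.5]), (0.54, [235.4, 216.7])]
square_prop_c [(0.57, [297.3, 197.4])]
cross_prop_c [(0.77, [377.7, 221.5])]
tray_three [(0.94, [161.9, 263.9]), (0.31, [307.7, 243.4])]
tray_two [(0.86, [364.8, 169.0])]
jar_c [(0.62, [238.0, 248.6])]
cup_c [(0.73, [339.6, 202.6])]
top [[478.22516188   0.         276.7230933 ]
 [  0.         478.22516188 207.91921566]
 [  0.           0.           1.        ]] [[-8.07861873e-03 -9.99964909e-01 -2.21725322e-03]
 [-9.78807855e-01  8.36138116e-03 -2.04610047e-01]
 [ 2.04621406e-01  5.17298311e-04 -9.78841056e-01]] [0.02087269 0.52204067 0.89847155]
left_angle_c [(0.79, [372.6, 142.4])]
right_angle_c [(0.96, [152.1, 113.1]), (0.91, [239.5, 300.8]), (0.68, [288.3, 169.1])]
round_prop_c [(0.75, [334.0, 252.7]), (0.59, [292.5, 258.8])]
square_prop_c [(0.77, [246.7, 234.5])]
cross_prop_c [(0.7, [200.4, 146.6])]
tray_three [(0.85, [424.1, 239.4])]
tray_two [(0.73, [123.9, 252.5])]
jar_c [(0.74, [352.5, 196.9])]
cup_c [(0.63, [212.4, 199.6])]
1.0 [-3.14155697e+00  9.52838912e-06  4.63784217e-01]
```

View pics/top0.png

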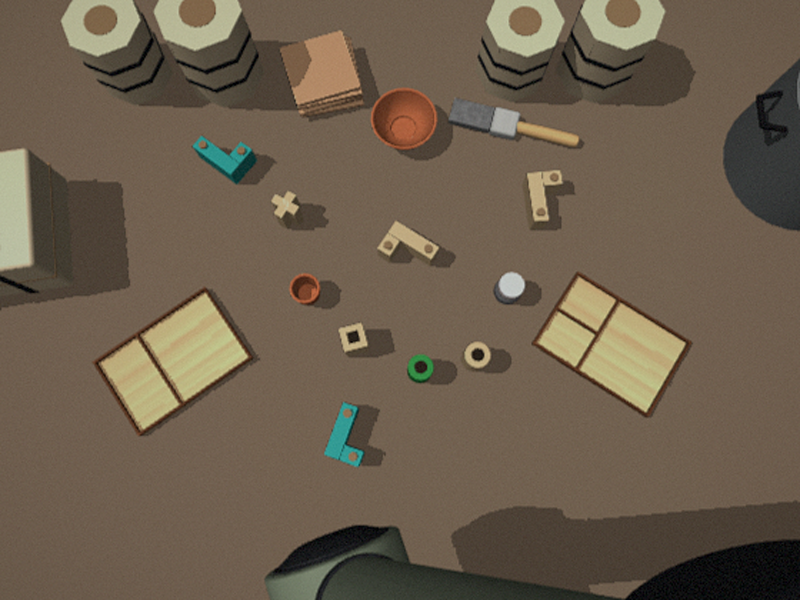

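View pics/scene0.png

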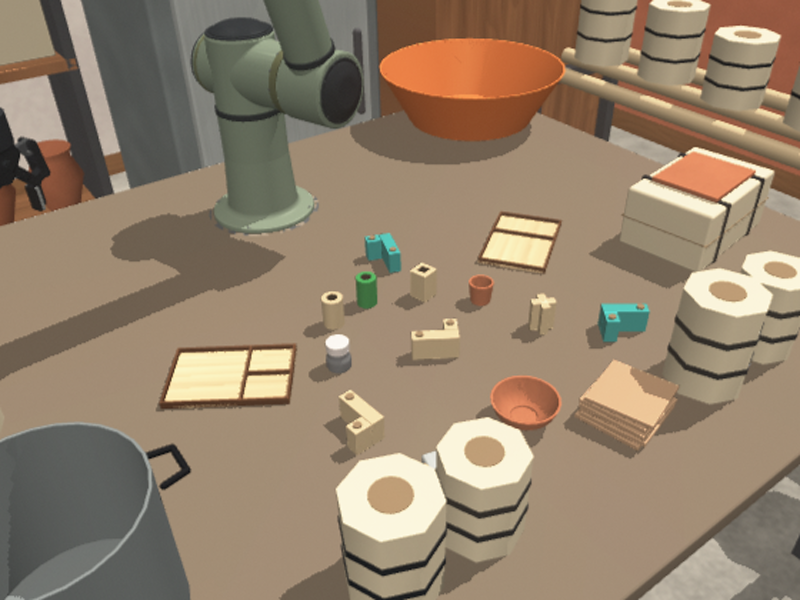

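The two buff angles in the top view (800x600 picture) are A at (540,195) and B at (410,242). A has its corner at the top, its long arm pointing down and its short arm pointing right. Turned half round, the short arm points left, so A is the left-hand angle. B has its long arm pointing right and its short arm pointing down, so it is the right-hand angle. The turquoise angles at (225,158) and (345,437) and the green cylinder at (420,368) are look-alikes. The round prop is the buff one at (477,355), the square prop is at (352,337) and the cross is at (286,206). Next I'll fit models to the masks in both cameras.

```bash
cat > h.py <<'E'
from bench import arm
import numpy as np, cv2
from scipy.optimize import minimize
CI={n:arm.camera_info(n) for n in("scene","top")}
def proj(n,X):
    c=CI[n];p=np.atleast_2d(X)@np.array(c["R"]).T+c["t"];p=p@np.array(c["intrinsics"]).T
    return p[:,:2]/p[:,2:]
def box(x0,x1,y0,y1): return np.array([[x0,y0],[x1,y0],[x1,y1],[x0,y1]])
t=np.linspace(0,2*np.pi,32,endpoint=False)
# parts, height, z centre
SH={"left_angle_c":([box(-.0375,.0375,-.011,.011),box(-.0375,-.0155,-.011,.039)],.042),
"right_angle_c":([box(-.0375,.0375,-.011,.011),box(-.0375,-.0155,-.039,.011)],.042),
"round_prop_c":([.018*np.c_[np.cos(t),np.sin(t)]],.055),
"square_prop_c":([box(-.017,.017,-.017,.017)],.055),
"cross_prop_c":([box(-.02,.02,-.007,.007),box(-.007,.007,-.02,.02)],.055),
"tray_three":([box(-.095,.095,-.064,.064)],.012),"tray_two":([box(-.095,.095,-.064,.064)],.012),
"jar_c":([.02*np.c_[np.cos(t),np.sin(t)]],.05),"cup_c":([.022*np.c_[np.cos(t),np.sin(t)]],.04)}
def world(P,q): 
    c,s=np.cos(q[2]),np.sin(q[2]);return P@np.array([[c,s],[-s,c]])+q[:2]
S=4
def render(n,k,q,z0=0):
    parts,h=SH[k];m=np.zeros((420*S,560*S),np.uint8)
    for P in parts:
        W=world(P,q);X=np.r_[np.c_[W,np.full(len(W),z0)],np.c_[W,np.full(len(W),z0+h)]]
        p=proj(n,X);hull=cv2.convexHull(np.round((p+.5)*S).astype(np.int32))
        cv2.fillConvexPoly(m,hull,1)
    return m
def ray(n,uv,z):
    c=CI[n];R=np.array(c["R"]);o=-R.T@c["t"];d=R.T@np.linalg.solve(np.array(c["intrinsics"]),[uv[0],uv[1],1])
    return (o+d*(z-o[2])/d[2])[:2]
def fit(k,masks,xy,z0=0,yaws=np.arange(0,2*np.pi,np.pi/12)):
    M={n:cv2.resize(m.astype(np.uint8),None,fx=S,fy=S,interpolation=cv2.INTER_NEAREST) for n,m in masks.items()}
    def f(q):
        s=0
        for n in M:
            r=render(n,k,q,z0);s+=1-(r&M[n]).sum()/max(1,(r|M[n]).sum())
        return s/len(M)
    if k in("round_prop_c","jar_c","cup_c"): yaws=[0]
    best=sorted((f([*xy,y]),y) for y in yaws)[:3]
    R=[minimize(f,[*xy,y],method="Nelder-Mead",options=dict(initial_simplex=np.array([*xy,y])+np.array([[0,0,0],[.008,0,0],[0,.008,0],[0,0,.2]]),xatol=1e-4,fatol=1e-4)) for _,y in best]
    r=min(R,key=lambda r:r.fun);return r.x,r.fun
E
cat > loc.py <<'E'
from h import *
import json
near={"left_angle_c":(372,142),"right_angle_c":(288,169),"round_prop_c":(334,252),"square_prop_c":(247,234),"cross_prop_c":(200,146),"tray_three":(427,240),"tray_two":(124,252),"jar_c":(356,200),"cup_c":(213,200)}
out={}
for n in CI: arm.snapshot(n)
for k,uv in near.items():
    xy=ray("top",uv,SH[k][1]/2);ms={}
    for n in CI:
        e=proj(n,[[*xy,SH[k][1]/2]])[0]
        c=[d for d in arm.regions_of(n,k) if np.hypot(*(np.array(d["rect"][:2])-e))<15]
        if c: ms[n]=c[0]["mask"]
    if not ms: print(k,"none");continue
    q,f=fit(k,ms,xy);out[k]=list(q)
    each=[np.round(fit(k,{n:ms[n]},q,yaws=[q[2]])[0],4) for n in ms]
    print(k,list(ms),np.round(q,4),round(f,3),each)
json.dump(out,open("poses.json","w"))
for n in CI:
    im=arm.snapshot(n)[:,:,::-1];b=cv2.resize(im,None,fx=4,fy=4,interpolation=cv2.INTER_CUBIC)
    for k,q in out.items():
        cs,_=cv2.findContours(render(n,k,q),cv2.RETR_EXTERNAL,cv2.CHAIN_APPROX_NONE);cv2.drawContours(b,cs,-1,(255,0,255),1)
        W=world(np.array([[0,0],[.03,0]]),q);p=(proj(n,np.c_[W,[SH[k][1]]*2])+.5)*4
        cv2.arrowedLine(b,*[tuple(int(v) for v in a) for a in p],(0,0,255),2)
    if n=="top": b=b[400:1260,240:2000]
    else: b=b[550:1300,400:1900]
    s=800/b.shape[1];cv2.imwrite(f"pics/fit_{n}.png",cv2.resize(b,None,fx=s,fy=s,interpolation=cv2.INTER_AREA))
E
python3 loc.py
```

```text
Traceback (most recent call last):
  File "loc.py", line 14, in <module>
    each=[np.round(fit(k,{n:ms[n]},q,yaws=[q[2]])[0],4) for n in ms]
                   ~~~^^^^^^^^^^^^^^^^^^^^^^^^^^^
  File "h.py", line 40, in fit
    R=[minimize(f,[*xy,y],method="Nelder-Mead",options=dict(initial_simplex=np.array([*xy,y])+np.array([[0,0,0],[.008,0,0],[0,.008,0],[0,0,.2]]),xatol=1e-4,fatol=1e-4)) for _,y in best]
                                                                            ~~~~~~~~~~~~~~~~~^~~~~~~~~~~~~~~~~~~~~~~~~~~~~~~~~~~~~~~~~~~~~~~~~~~
ValueError: operands could not be broadcast together with shapes (4,) (4,3)
```

```bash
sed -i 's/{n:ms\[n\]},q,yaws/{n:ms[n]},q[:2],yaws/' loc.py; python3 loc.py
```

```text
left_angle_c ['scene', 'top'] [ 0.675  -0.193   3.2112] 0.094 [array([ 0.6749, -0.1952,  3.2265]), array([ 0.6751, -0.1913,  3.2201])]
right_angle_c ['scene', 'top'] [ 0.6105 -0.0099  4.1303] 0.094 [array([ 0.6104, -0.0123,  4.1206]), array([ 0.6109, -0.0086,  4.126 ])]
round_prop_c ['scene'] [ 0.4412 -0.0978  0.0928] 0.074 [array([ 0.4412, -0.0978,  0.1   ])]
square_prop_c ['scene', 'top'] [0.4687 0.0756 0.2939] 0.158 [array([0.4652, 0.0745, 0.4531]), array([0.4688, 0.0764, 0.2835])]
cross_prop_c ['scene', 'top'] [0.6604 0.1738 1.0526] 0.108 [array([0.6601, 0.1727, 1.0435]), array([0.6624, 0.1755, 1.0551])]
tray_three ['scene', 'top'] [ 0.463  -0.2949  0.9748] 0.031 [array([ 0.463 , -0.2962,  0.9819]), array([ 0.4636, -0.2929,  0.9759])]
tray_two ['scene', 'top'] [0.4436 0.337  2.1808] 0.037 [array([0.4428, 0.3351, 2.1846]), array([0.4437, 0.3377, 2.1797])]
jar_c ['scene', 'top'] [ 0.5409 -0.1479  0.1408] 0.146 [array([ 0.5417, -0.1502,  0.1165]), array([ 0.541 , -0.1458,  0.037 ])]
cup_c ['scene', 'top'] [0.5413 0.1465 0.299 ] 0.187 [array([0.5377, 0.1454, 0.0578]), array([0.5429, 0.1479, 0.1534])]
```

View pics/fit_top.png

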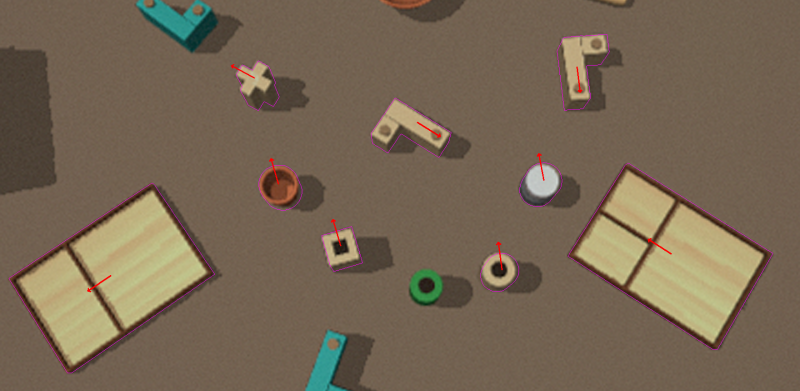

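View pics/fit_scene.png

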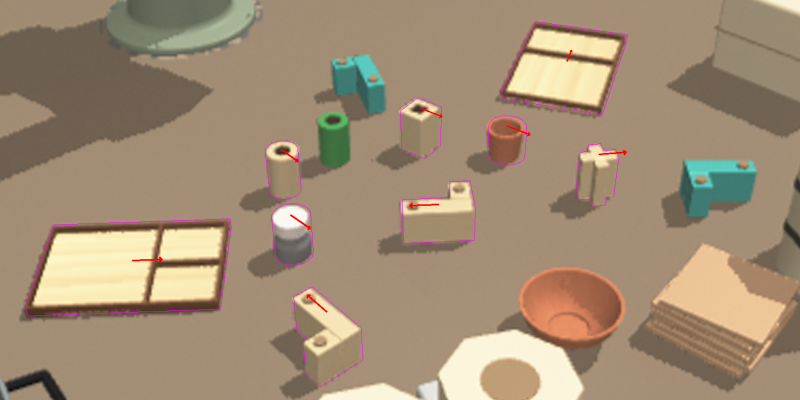

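The fits sit tightly on the pictures, and both tray +x axes point at the small compartments. Before reaching, I'll check an enlarged crop and run an IK dry run.

```bash
cat > pp.py <<'E'
from h import *
import json
P=json.load(open("poses.json"))
ZT=.17
def tr(tray,xy): return world(np.array([xy]),P[tray])[0]
# name: (grip point in object frame, open width, z TCP, tray, bbox-centre target in tray, closing-axis allowed tray yaws)
def plan(k):
    q=P[k]; 
    if k=="left_angle_c": g,w,tray,tgt,bc=(.004,0),.050,"tray_three",(-.038,0),(0,.014)
    if k=="right_angle_c": g,w,tray,tgt,bc=(.004,0),.050,"tray_two",(-.038,0),(0,-.014)
    if k=="round_prop_c": g,w,tray,tgt,bc=(0,0),.060,"tray_three",(.058,-.031),(0,0)
    if k=="cross_prop_c": g,w,tray,tgt,bc=(0,0),.062,"tray_three",(.058,.031),(0,0)
    if k=="square_prop_c": g,w,tray,tgt,bc=(0,0),.060,"tray_two",(.058,0),(0,0)
    ty=P[tray][2];gp=world(np.array([g]),q)[0]
    if k=="round_prop_c": psis=[np.pi/2,-np.pi/2,np.pi/2-.4,-np.pi/2-.4]
    elif "angle" in k: psis=[q[2],q[2]+np.pi]
    else: psis=[q[2]+i*np.pi/2 for i in range(4)]
    opts=[]
    for a in psis:
        a=(a+np.pi)%(2*np.pi)-np.pi
        j1=arm.solve_ik([*gp,.015],[np.pi,0,a])
        j1h=arm.solve_ik([*gp,ZT],[np.pi,0,a])
        if j1 is None or j1h is None: continue
        for i in range(4):
            if "angle" in k:
                oy=ty+i*np.pi/2; b=oy-q[2]+a     # tool yaw at placing
            else:
                b=ty+np.pi/2*(1 if i%2 else -1)     # closing along tray x
                if i>1: continue
                oy=b-a+q[2]
            b=(b+np.pi)%(2*np.pi)-np.pi
            c=tr(tray,tgt)-world(np.array([bc]),[0,0,oy])[0]      # object point
            pg=c+world(np.array([g]),[0,0,oy])[0]
            j2=arm.solve_ik([*pg,.02],[np.pi,0,b]);j2h=arm.solve_ik([*pg,ZT],[np.pi,0,b])
            if j2 is None or j2h is None: continue
            opts.append((float(np.abs(np.array(j2h)-j1h).max()),gp,a,pg,b,w,oy,np.round(j1h,2),np.round(j2h,2)))
    return sorted(opts,key=lambda o:o[0])
E
python3 - <<'E'
from pp import *
for k in ["left_angle_c","right_angle_c","round_prop_c","cross_prop_c","square_prop_c"]:
    o=plan(k);print(k,len(o));
    for x in o[:2]:print(round(x[0],2),np.round(x[1],3),round(x[2],2),np.round(x[3],3),round(x[4],2),x[7],x[8])
im=arm.snapshot("top")[:,:,::-1]
b=[cv2.resize(im[v-35:v+35,u-45:u+45],(400,300),interpolation=cv2.INTER_CUBIC) for u,v in((378,137),(288,169),(315,255),(247,236))]
cv2.imwrite("pics/crop.png",np.vstack([np.hstack(b[:2]),np.hstack(b[2:])]))
E
```

```text
left_angle_c 8
0.47 [ 0.671 -0.193] -3.07 [ 0.446 -0.312] 2.55 [-0.39  0.64  0.17  1.09  0.   -0.46] [-0.75  0.37 -0.3   0.9   0.   -0.15]
0.47 [ 0.671 -0.193] 0.07 [ 0.446 -0.312] -0.6 [-0.39  0.64  0.17  1.09  0.    2.69] [-0.75  0.37 -0.3   0.9   0.    2.99]
right_angle_c 8
0.6 [ 0.608 -0.013] 0.99 [0.479 0.311] 2.18 [-0.14  0.48 -0.12  0.97  0.    2.01] [ 0.45  0.41 -0.23  0.93  0.    1.41]
0.6 [ 0.608 -0.013] -2.15 [0.479 0.311] -0.96 [-0.14  0.48 -0.12  0.97  0.   -1.13] [ 0.45  0.41 -0.23  0.93  0.   -1.73]
round_prop_c 8
1.19 [ 0.441 -0.098] 1.57 [ 0.521 -0.264] 2.55 [-0.38  0.2  -0.53  0.84  0.    1.19] [-0.6   0.43 -0.19  0.94  0.    0.  ]
1.19 [ 0.441 -0.098] -1.57 [ 0.521 -0.264] -0.6 [-0.38  0.2  -0.53  0.84  0.   -1.95] [-0.6   0.43 -0.19  0.94  0.   -3.14]
cross_prop_c 8
0.74 [0.66  0.174] 2.62 [ 0.47  -0.229] 2.55 [0.15 0.61 0.11 1.07 0.   0.67] [-0.6   0.33 -0.36  0.89  0.    0.  ]
0.74 [0.66  0.174] -0.52 [ 0.47  -0.229] -0.6 [ 0.15  0.61  0.11  1.07  0.   -2.47] [-0.6   0.33 -0.36  0.89  0.   -3.14]
square_prop_c 8
0.62 [0.469 0.076] -2.85 [0.41  0.385] -2.53 [ 0.    0.24 -0.48  0.85  0.   -0.29] [ 0.62  0.4  -0.25  0.92  0.    0.01]
1.27 [0.469 0.076] 1.86 [0.41  0.385] -2.53 [ 0.    0.24 -0.48  0.85  0.    1.28] [ 0.62  0.4  -0.25  0.92  0.    0.01]
```

View pics/crop.png

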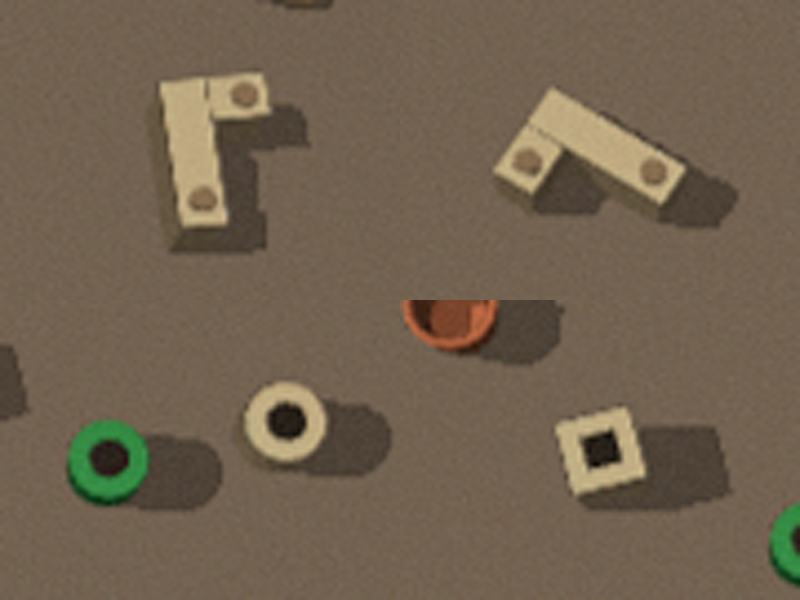

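The crop confirms both angles by their handedness, the buff round prop at right and the green look-alike beside it, and the square prop. I'll start with the left angle.

```bash
cat >> pp.py <<'E'
def go(k,zg=.012):
    o=[x for x in plan(k) if abs(x[7][5])<2.9 and abs(x[8][5])<2.9][0]
    _,gp,a,pg,b,w,oy=o[:7]
    A=[np.pi,0,a];B=[np.pi,0,b]
    arm.grip(w)
    arm.movep([*gp,ZT],A)
    if arm.move_straight([*gp,zg],feed=.12,stop_force=12): print("CONTACT on descent",arm.read_tcp_pos());arm.move_straight([*gp,ZT]);return
    arm.grip(0)
    op=arm.read_opening();print(k,"opening",round(op,4))
    if op<.008: arm.grip(w);arm.move_straight([*gp,ZT]);return
    arm.move_straight([*gp,ZT],feed=.15)
    print("held",round(arm.read_opening(),4),np.round(arm.read_wrist_force(),2))
    arm.movep([*pg,ZT],B)
    arm.move_straight([*pg,.05],feed=.15)
    h=arm.move_straight([*pg,zg+.005],feed=.04,stop_force=6)
    print("placed stop",h,np.round(arm.read_tcp_pos(),4))
    arm.grip(min(.08,op+.018)); arm.move_straight([*pg,ZT],feed=.15)
    print("t",arm.read_time_s())
def pic(tag):
    for n in CI:
        b=cv2.resize(arm.snapshot(n)[:,:,::-1],(800,600),interpolation=cv2.INTER_CUBIC);cv2.imwrite(f"pics/{tag}_{n}.png",b)
E
python3 -c "
from pp import *
go('left_angle_c');pic('a')"
```

```text
left_angle_c opening 0.0209
held 0.0208 [ 0.17  0.01 -1.21]
placed stop True [ 0.4456 -0.312   0.0179]
t 11.9
```

View pics/a_scene.png

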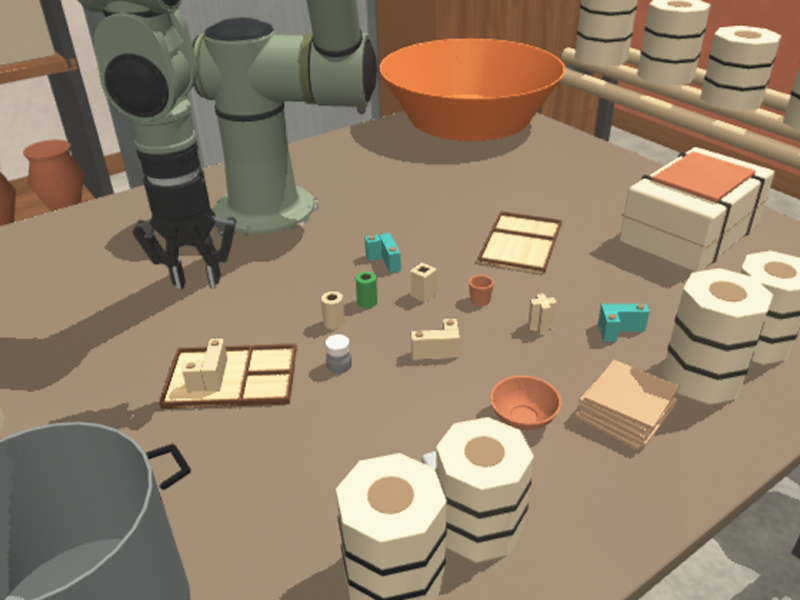

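The left angle stands upright in the large compartment, around (207,368). The other pieces have not moved. Next the right angle and the square prop.

```bash
python3 -c "
from pp import *
go('right_angle_c');pic('b')
go('square_prop_c');pic('c')"
```

```text
right_angle_c opening 0.0214
held 0.0212 [-0.76  0.5  -2.45]
placed stop True [0.4785 0.3103 0.0178]
t 21.6583
square_prop_c opening 0.0334
held 0.0335 [-0.41 -0.51 -0.41]
placed stop True [0.4098 0.3842 0.0177]
t 31.0083
```

View pics/c_scene.png

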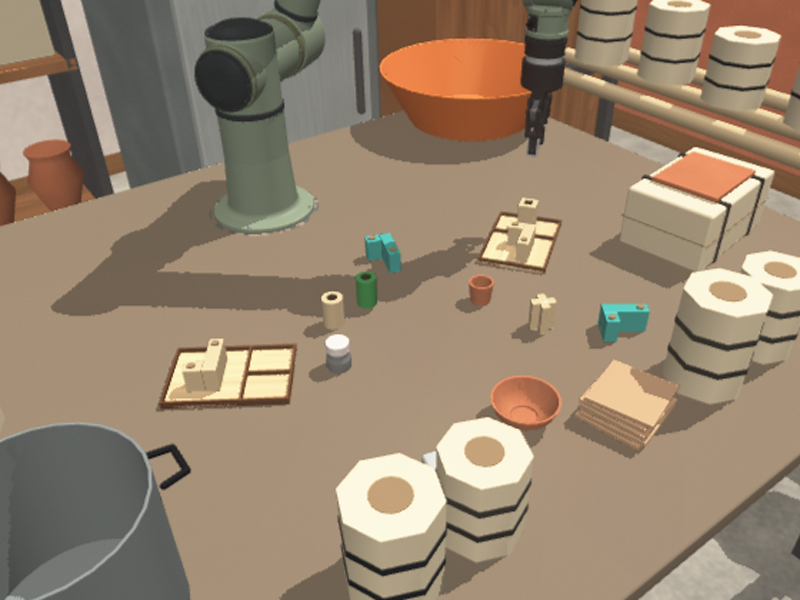

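The right angle at (522,237) and the square prop at (527,210) stand in tray_two. The cross and round props come next.

```bash
python3 -c "
from pp import *
go('cross_prop_c');pic('d')
go('round_prop_c')
arm.movep([.32,-.02,.3],[np.pi,0,np.pi*.9])
pic('e');print(arm.read_time_s())"
```

```text
cross_prop_c opening 0.0392
held 0.0396 [-0.76  0.27 -2.19]
placed stop True [ 0.4693 -0.2291  0.018 ]
t 40.4333
round_prop_c opening 0.0345
held 0.0347 [ 0.23 -0.4  -1.37]
placed stop True [ 0.5206 -0.2639  0.0178]
t 49.1417
50.5333
```

View pics/e_scene.png

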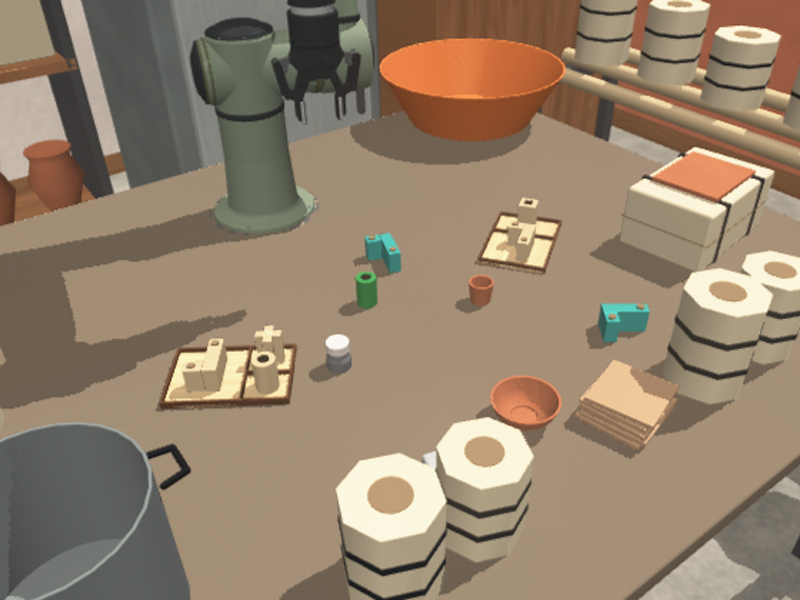

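View pics/e_top.png

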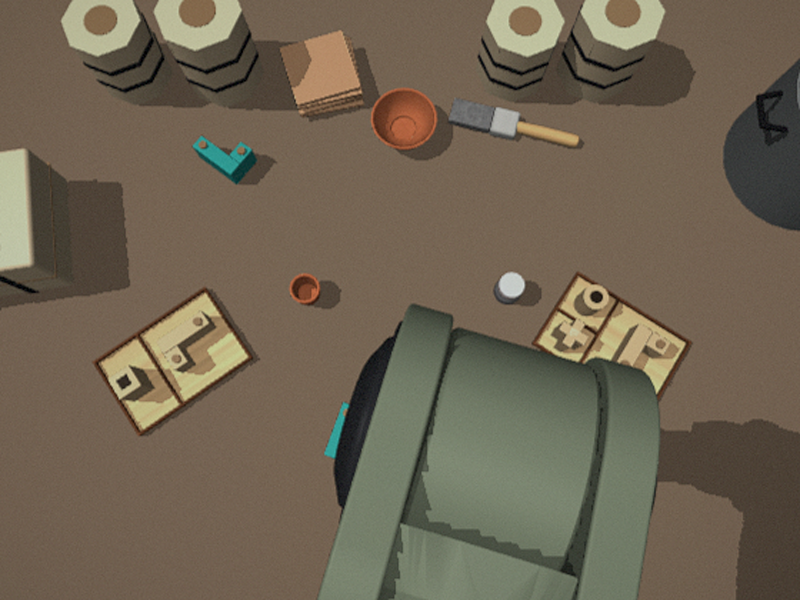

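In the top view the square prop is at (125,382), the right angle at (190,343), the round prop at (595,297), the cross at (572,335) and the left angle at (635,345), all in their compartments. The jar at (510,287) and the cup at (305,289) have not moved. One numeric check before handing in:

```bash
python3 - <<'E'
from pp import *
for n in CI: arm.snapshot(n)
for k,t in dict(left_angle_c="tray_three",right_angle_c="tray_two",round_prop_c="tray_three",cross_prop_c="tray_three",square_prop_c="tray_two",jar_c=0,cup_c=0).items():
    for n in CI:
        for d in arm.mark_of(n,k):
            z=SH[k][1]/2+(.005 if t else 0);p=ray(n,d["centre"],z)
            q=P[t] if t else [*P[k][:2],0]
            c,s=np.cos(q[2]),np.sin(q[2]);l=np.array([[c,s],[-s,c]])@(p-q[:2])
            if np.abs(l).max()<.1: print(k,n,round(d["score"],2),np.round(l*1000))
E
```

```text
left_angle_c scene 0.8 [-20.  -3.]
left_angle_c top 0.67 [-23.  11.]
right_angle_c scene 0.85 [-57. -23.]
right_angle_c top 0.61 [-30.  -8.]
round_prop_c scene 0.61 [ 61. -37.]
round_prop_c top 0.6 [ 57. -28.]
cross_prop_c scene 0.66 [58. 41.]
cross_prop_c top 0.78 [63. 32.]
square_prop_c scene 0.58 [62.  8.]
square_prop_c top 0.78 [54.  5.]
jar_c scene 0.8 [-5. -0.]
jar_c top 0.8 [4. 4.]
jar_c top 0.56 [-70. -82.]
cup_c scene 0.85 [ 2. -2.]
cup_c top 0.89 [6. 6.]
```

The right angle's two marks disagree by about 30 mm, so I'll take a closer look.

```bash
python3 - <<'E'
from pp import *
out=[]
for n in CI:
    im=arm.snapshot(n)[:,:,::-1]
    for k,t in (("right_angle_c","tray_two"),("left_angle_c","tray_three")):
        e=proj(n,[[*tr(t,(-.035,0)),.026]])[0]
        c=[d for d in arm.regions_of(n,k) if np.hypot(*(np.array(d["rect"][:2])-e))<20]
        b=cv2.resize(im,None,fx=4,fy=4,interpolation=cv2.INTER_CUBIC)
        if c:
            q,f=fit(k,{n:c[0]["mask"]},tr(t,(-.035,0)),z0=.005)
            cc,s=np.cos(P[t][2]),np.sin(P[t][2]);print(k,n,np.round(np.array([[cc,s],[-s,cc]])@(q[:2]-P[t][:2])*1000),round(f,3))
            cs,_=cv2.findContours(render(n,k,q,.005),cv2.RETR_EXTERNAL,cv2.CHAIN_APPROX_NONE);cv2.drawContours(b,cs,-1,(255,0,255),1)
        u,v=int(e[0]*4),int(e[1]*4);u=max(u,270);out.append(b[v-200:v+200,u-266:u+266])
h=[cv2.resize(o,(400,300)) for o in out]
cv2.imwrite("pics/fin.png",np.vstack([np.hstack(h[:2]),np.hstack(h[2:])]))
E
```

```text
right_angle_c scene [-40. -13.] 0.084
left_angle_c scene [-24.   2.] 0.046
right_angle_c top [-38. -15.] 0.395
left_angle_c top [-21.   2.] 0.18
```

View pics/fin.png

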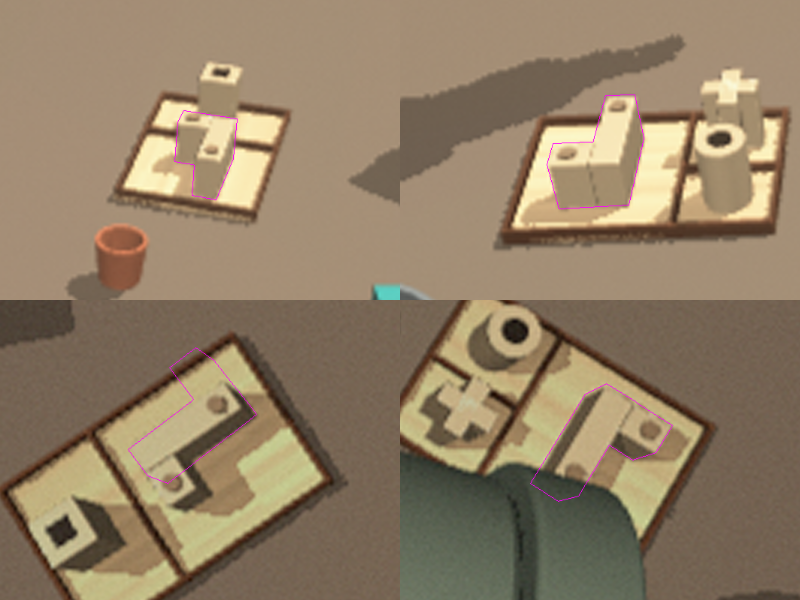

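The crop shows all five pieces upright and inside their compartments. The right angle's bad top fit follows a poor mask, while the scene fit gives (-40, -13) mm, well inside the limits. Handing in.

```bash
python3 -c "
from bench import arm
print(arm.read_time_s());print(arm.hand_in())"
```

```text
51.6333
the job is handed in; nothing more can be done
None
```

I made up both kits and handed the job in at 51.6 s; the hand-in gives no verdict. The left angle, round prop and cross prop are in the three-compartment tray, and the right angle and square prop are in the two-compartment tray.

- **Placement:** The last pictures show all five pieces upright in their compartments, let go, with the arm clear. Measured positions in the tray frames were within the limits.
- **Left alone:** The jar and cup read within about 9 mm of where they started, roughly the scatter of these readings. I never reached for the green and turquoise look-alikes.
- **Checks that disagreed:** For the right angle, the network's point marks differed by about 30 mm between the two cameras, and its top-view outline fit was poor (overlap error 0.40). The scene-camera fit (overlap error 0.08) put it at (-40, -13) mm, well inside the compartment, and the pictures agree. In the last top view the arm hid part of the left angle, so its check there (overlap error 0.18) is weaker than the scene view (0.05).

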